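# Open the battery bay of an office UPS

## Task

The office's battery back-up unit lies upside down on the desk for a battery change. With the fingertips press its sprung release tab in, then push the freed battery cover along its rails and off its seat until the battery bay is completely open and the cover lies flat on the plain part of the casing. Only push the cover, do not lift, tip or force it, and leave the spare battery, clock, screwdriver and tub where they stand.

Things in the scene. Friction and masses are not known exactly. Their poses are not given: they have to be found in the camera images.
- ups: Battery back-up unit, upside down, fixed: dark grey casing 300 x 170 x 84 mm. Origin on the desk: casing spans x -140..+160, y -85..+85 mm; +x is the way the cover slides off. Top deck at z 84. Battery bay: opening at x -70..+26, y -53..+53. Deck x +26..+160 is plain; rubber feet 15 mm wide, 4 high at x -127 and +147, y +-76.5.
- cover: Battery cover: ribbed light grey plate 126 (x) x 112 (y) x 12 mm with a 7 mm wide, 4 thick flange along each side; 0.1 to 0.2 kg, slides at a few N. Origin: centre of its underside; home at x -30, y 0, z 84 of the UPS, axes alike, 2 mm play in x. A slot 9 x 26 mm at its own x -56..-47 takes the tab's tooth. Push on its upright rear face, at its own x -63 (UPS x -93 when home).
- cover_edge_a (a point): Corner of the cover's rear (pushed) edge at the cover's +y side: x = -63, y = +56 mm in the cover's frame, at half its thickness.
- cover_edge_b (a point): Corner of the cover's rear (pushed) edge at the cover's -y side: x = -63, y = -56 mm in the cover's frame, at half its thickness.
- tab (a joint): Press of the tab straight down, m: 0 at rest, 0.0075 at its stop. Spring: 3 N to start, 9 N at the stop; it rises when let go. Its tooth, up in the cover's slot, locks the cover and frees it from 6 mm of press on. Hold it in until the cover has moved 10 mm; then it cannot catch again, and the tooth pops up behind the cover, 5 mm above the deck (UPS x -84..-79).
- tab_pad (a point): Centre of the top of the tab's ridged light grey thumb pad, 31 (x) x 32 (y) mm, at x -111.5, y 0 of the UPS; 10 mm above the deck at rest, 2.5 at its stop (moves with the tab). It ends 3 mm short of the cover's rear face, so fingertips holding it down and moving along the UPS's +x meet that face and push the cover.
- rails (a point): Centre of the deck between the seat's two rails, at x -40, y 0, z 84 of the UPS. Rails run x -90..+10, at y +-58 to +-70, 10 mm high, with inward lips over the cover's side flanges: they hold it down and guide it along x until its rear edge is past x +10; then it lies loose on the deck.
- spare_battery: Bystander: spare battery, a dark grey block 90 x 70 x 94 mm with two small brass terminals on top (100 mm high over all), 1.7 kg, on the desk beside the UPS. Origin: centre of its underside.
- clock: Bystander: white desk clock, 34 x 80 mm, 85 mm high, on the desk beside the UPS. Origin: centre of its underside.
- screwdriver: Bystander: screwdriver about 190 mm long lying on the desk on the UPS's +y side, along its own x. Origin: under its middle.
- tub: Bystander: square plastic tub with a white lid, 91 x 91 mm, 50 mm high, on the desk beyond the +x end of the UPS. Origin: centre of its underside.
Not all that is in view belongs to the job. There is more than one size of the cover; the job needs the smallest.

How it is judged:
By the outcome, as a careful person would: the job done as asked, in the order asked, and still so for the second after the job is handed in, with the robot touching nothing.
It also fails if it takes over 38 s, if anything falls off the work surface, if the arm or the gripper's body presses on something with over 40 N, if the wrist force passes 120 N, or if a joint passes its speed limit or range.

## Robot

A 7-joint arm with a two-finger parallel gripper is mounted at the origin on the work surface. World frame = base frame: x ahead of the robot, y to its left, z up, the work surface at z = 0. Lengths are in m, angles in rad, forces in N, time in s.
With the tool pointing down it reaches from about 0.425 to 0.875 m from the base axis. Payload 8.4 kg.
Tool frame: the origin (TCP) lies midway between the tips of the shut fingers; the grasp point (between the pads) lies 19 mm behind it; z points along the fingers, y is the line along which they close (so a half turn about z gives the same grasp; the last joint's range is limited). The gripper opens to 85 mm and grips with 20 to 120 N. Pads are 22 mm wide; open, the fingers measure 114 mm over their backs; the gripper's body (76 mm by 85 mm) begins 54 mm behind the grasp point. The pads swing forward as they close: fully open they stand 13 mm farther back than shut.
Start: joints at [-1.29, 0.333, 0.04, 1.465, -0.013, 1.343, -0.059], TCP at [0.241, 0.604, 0.208] pointing down, gripper open.
Joint ranges: [-2.58, 2.58], [-0.38, 2.09], [-1.3, 1.39], [0.25, 2.4], [-1.5, 4.64], [0.08, 2.09], [-2.65, 2.65]. Speed limits (rad/s): [2.22, 2.22, 2.79, 2.79, 3.14, 3.14, 3.14].

## Interface

Orientations are given as a unit quaternion [w, x, y, z].
In Python, from bench import r gives the robot as it stands. The module is installed in compiled form; this text tells all that it offers.
- The arm moves only by the tool drive_tool, never from a script. Its argument "targets" is a list of rows, each a list of 5 numbers: the finger opening in m, from 0 to 0.0854, then the shift along the tool's x, y, z in m, then the turn about the tool's z in degrees. A call has exactly 8 rows; each row shifts and turns the commanded pose from where the row before left it, along the tool's axes as they then stand; what a row does not reach is not made up. A row lasts 1/12 s, in which the tool goes at most 41.7 mm and 7.16 degrees, less where a joint would pass 70% of its speed; a pose out of reach is approached as far as the arm can. A call is refused whole if a number of a shift passes 0.0417 or a number of a turn 7.16, either way. A call with a gripper value outside its range is refused whole. The fingers move at their own pace and stop on an object; "force" is the grip in N (left out, the last holds). Time passes only in rows, so rows that do not move let the fingers close, or fill a call up. It gives the time, the measured TCP pose, the force, the opening and the grip force at its end, in the units of the state.
- r.get_obs(): the state, without advancing time (a new reading comes with each control period).
- r.read_camera(name): name is "scene" or "top"; returns a dict with "pixels" (420x560x3 uint8, red, green, blue), "fovy" (degrees; the focal length in pixels is half the picture's height over the tangent of half this angle, whatever the lens; pixels are square), "cx", "cy" (the principal point, pixels), "k1" (the pictures are not rectified: a ray, as slopes to the right and down, at radius r is drawn at 1 + k1 r^2 times it, then the intrinsics apply), "cam_to_world" (4x4, takes a point from camera to world coordinates). Camera axes: x right, y up, looking along -z (the intrinsics and any distortion apply to the point x, -y, -z); pixel columns grow to the right and rows downward; lengths in m; the calibration is good to about 2 mm. A picture is of the moment at which its call begins. There is no depth.
- r.finish_job(): hands the job in; it is judged then, once.
The state is a dict: "t": time; "joints": joint angles; "joint_velocities": joint speeds; "joint_efforts": joint torques, N m; "tcp_pos": TCP position; "tcp_rot": TCP orientation; "contact_force": force on the tool from outside, world axes, zero at the start; "ft_torque": the same for the moment, N m; "grip_width": finger opening in m; "grasp_force": force on a finger pad.
Only numpy, scipy, OpenCV 4.12 (cv2) and the standard library are available. Lean on these libraries where they do the work, as an engineer would, in place of code of your own. Each camera call takes 0.05 s, during which the arm holds its last target. There are 200 camera calls.

## Working session

There is one attempt and no reset: what is moved stays moved. The work goes in short steps, Python scripts to look and compute and a tool call to move; the robot and the scene stay as the last step left them, time stands still between calls to the robot, and variables do not carry over. Pictures are saved under pics/ and viewed, at most 10 in all, crops included, and the job is handed in when it is done.

Besides the shell and the picture viewer there is one more tool, called after ">>>" by a JSON object that holds its "op" and its "data". drive_tool: Moves the arm, as the interface text tells. Its arguments: {"type":"object","properties":{"targets":{"type":"array"},"force":{"type":"number"}},"required":["targets"]}

```bash
mkdir -p pics; cat > h.py <<'E'
import numpy as np, cv2
from bench import r
def cam(n):
    d=r.read_camera(n); f=210/np.tan(np.radians(d["fovy"])/2)
    d["K"]=np.array([[f,0,d["cx"]],[0,f,d["cy"]],[0,0,1]]); d["D"]=np.array([d["k1"],0,0,0,0.]); d["T"]=np.array(d["cam_to_world"]); return d
def save(d,p): cv2.imwrite(p,d["pixels"][:,:,::-1])
def at(d,uv,z):
    uv=np.array(uv,float).reshape(-1,1,2); s=cv2.undistortPoints(uv,d["K"],d["D"])[:,0]
    R=np.c_[s[:,0],-s[:,1],-np.ones(len(s))]@d["T"][:3,:3].T; o=d["T"][:3,3]
    return o+R*((np.asarray(z)-o[2])/R[:,2])[:,None]
def proj(d,P):
    P=np.array(P,float).reshape(-1,3); c=(P-d["T"][:3,3])@d["T"][:3,:3]; c=c*[1,-1,-1]
    return cv2.projectPoints(c,np.zeros(3),np.zeros(3),d["K"],d["D"])[0][:,0]
E
python3 - <<'E'
from h import *
for n in("scene","top"):
    d=cam(n); save(d,f"pics/{n}0.png"); print(n,d["fovy"],d["k1"],d["T"].round(3).tolist())
print(r.get_obs())
E
```

```text
scene 51.13916751662486 -0.09885968038630172 [[0.818, -0.382, 0.43, 0.918], [0.575, 0.524, -0.628, -0.495], [0.014, 0.761, 0.649, 0.652], [0.0, 0.0, 0.0, 1.0]]
top 56.16664938348379 -0.03693447328036449 [[-0.012, 0.983, -0.182, 0.371], [-1.0, -0.015, -0.01, 0.047], [-0.013, 0.182, 0.983, 0.96], [0.0, 0.0, 0.0, 1.0]]
{'t': 0.1, 'joints': array([-1.29022555,  0.33386301,  0.03986848,  1.46621221, -0.01337215,
        1.34326191, -0.0585021 ]), 'joint_velocities': array([ 0.00040365, -0.00188309, -0.00011592, -0.00224164,  0.00177522,
       -0.00011906,  0.00035339]), 'joint_efforts': array([ 3.83476261e-03, -6.60006595e+01,  1.37057584e+00, -4.06471324e+01,
        1.72469899e-02,  9.00410058e-03,  2.73092354e-05]), 'tcp_pos': array([0.24082673, 0.60325862, 0.20718107]), 'tcp_rot': array([-7.77082628e-05,  1.88749838e-01,  9.82024924e-01, -7.35424927e-04]), 'contact_force': array([-0.52518012,  0.15167826,  0.39929575]), 'ft_torque': array([-0.02036372,  0.02202655, -0.09372159]), 'grasp_force': 0.0, 'grip_width': 0.08546674662251014}
```

View pics/top0.png

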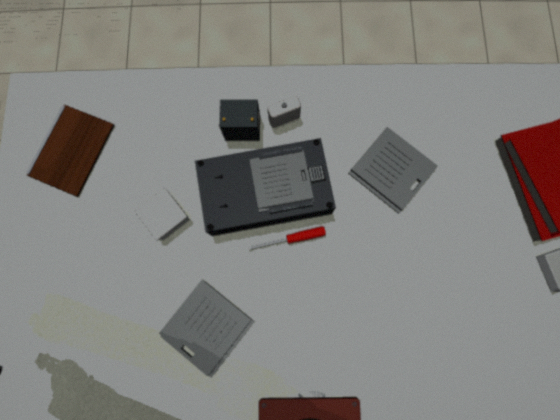

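View pics/scene0.png

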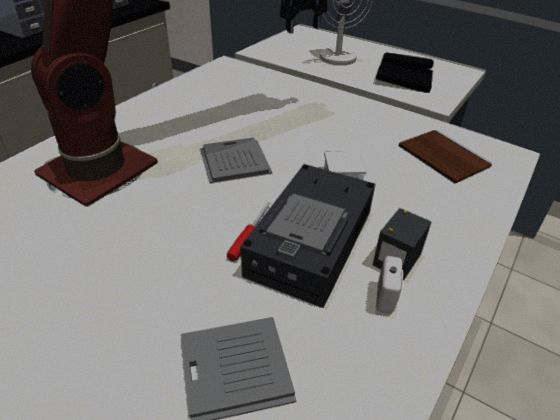

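The top view shows the UPS at about (265,187), with its pad at (317,174) and the cover on its seat at (281,182). The +x end points left, towards the tub at (163,214). The battery is at (240,120), the clock at (284,110) and the screwdriver at (290,240).

Cover candidates in the top view are the seated one (281,182) and two loose, larger plates at (393,170) and (207,328). I choose the seated one, since it is the smallest and sits between the rails. Next is a close crop of it.

```bash
python3 - <<'E'
from h import *
a=cam("top"); b=cam("scene")
A=cv2.resize(a["pixels"][125:245,185:345],None,fx=4,fy=4,interpolation=cv2.INTER_CUBIC)
A=np.clip(A.astype(float)*1.6,0,255).astype(np.uint8)
cv2.imwrite("pics/topc.png",A[:,:,::-1])
B=cv2.resize(b["pixels"][150:310,225:385],None,fx=3.7,fy=3.7,interpolation=cv2.INTER_CUBIC)
cv2.imwrite("pics/scenec.png",np.clip(B.astype(float)*1.6,0,255).astype(np.uint8)[:,:,::-1])
E
```

```text
(no output)
```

View pics/topc.png

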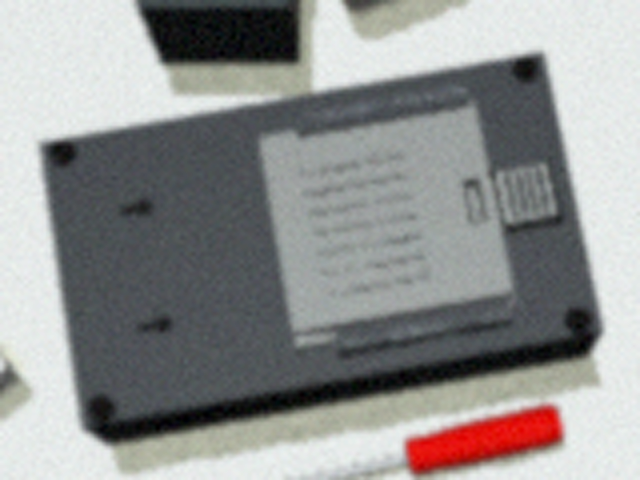

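View pics/scenec.png

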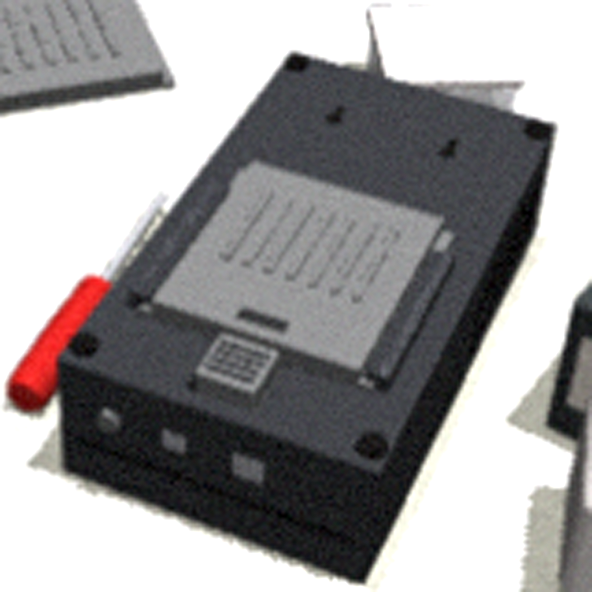

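The crops confirm it: the slotted cover sits between the rails, at crop px (260-515, 90-345), and the pad is at (527,193). Now I fit the UPS pose to both views.

```bash
python3 - <<'E'
from h import *
from scipy.optimize import least_squares
a=cam("top"); b=cam("scene")
M=np.array([[160,-85,84],[-140,-85,84],[-140,85,84],[160,85,84],[-93,-56,96],[-93,56,96]])/1e3
ua=(np.array([[41,143],[543,53],[601,332],[83,428],[472,95],[514,302]])+.5)/4-.5+[185,125]
ub=(np.array([[555,125],[375,470],[62,357],[290,53],[363,369],[152,302]])+.5)/3.7-.5+[225,150]
for d,u in((a,ua),(b,ub)): print(at(d,u,M[:,2])[:,:2].round(4).tolist())
def w(p,M): 
    c,s=np.cos(p[2]),np.sin(p[2]); return np.c_[p[0]+c*M[:,0]-s*M[:,1],p[1]+s*M[:,0]+c*M[:,1],M[:,2]]
def go(S):
    f=lambda p:np.r_[tuple((at(d,u,M[:,2])-w(p,M))[:,:2].ravel()*1e3 for d,u in S)]
    q=least_squares(f,[.6,.1,1.7],loss="soft_l1"); print(q.x.round(4),np.degrees(q.x[2]).round(2),"rms",np.sqrt(np.mean(f(q.x)**2)).round(2)); print(f(q.x).reshape(-1,2).round(1).tolist()); return q.x
go([(a,ua)]);go([(b,ub)]);p=go([(a,ua),(b,ub)])
print("pad,home,end",w(p,np.array([[-111.5,0,94],[-30,0,96],[30+63,0,96]])/1e3).round(4))
from scipy.spatial.transform import Rotation as R
o=r.get_obs(); q=o["tcp_rot"]; print(o["tcp_pos"],R.from_quat(q[[1,2,3,0]]).as_matrix().round(3), o["t"])
E
```

```text
[[0.6588, 0.2577], [0.7089, -0.0363], [0.5416, -0.064], [0.4909, 0.2291], [0.6794, 0.0065], [0.5572, -0.0143]]
[[0.6583, 0.2558], [0.7069, -0.0373], [0.5442, -0.0644], [0.4921, 0.2256], [0.6742, 0.005], [0.5642, -0.0166]]
[0.6018 0.0871 1.7404] 99.72 rms 2.58
[[0.3, -1.5], [-0.3, 0.3], [0.0, 1.3], [-0.0, -1.3], [6.7, 1.6], [-5.1, -0.3]]
[0.6028 0.0852 1.747 ] 100.1 rms 1.81
[[-0.2, -1.8], [-4.1, 0.4], [0.5, 3.2], [1.0, -2.2], [-0.1, 1.5], [0.2, -0.4]]
[0.6023 0.0864 1.7428] 99.85 rms 2.31
[[0.1, -0.9], [-1.1, 0.7], [-0.9, 2.1], [-0.2, -0.4], [6.0, 2.1], [-5.9, 0.5], [-0.4, -2.8], [-3.1, -0.4], [1.6, 1.7], [0.9, -3.9], [0.7, 0.6], [1.1, -1.8]]
pad,home,end [[ 0.6214 -0.0234  0.094 ]
 [ 0.6075  0.0569  0.096 ]
 [ 0.5864  0.1781  0.096 ]]
[0.2409285  0.60351237 0.20768382] [[-0.929  0.371 -0.   ]
 [ 0.371  0.929 -0.001]
 [-0.    -0.001 -1.   ]] 0.3
```

>>> {"op": "drive_tool", "data": {"targets": [[0,0,0,0,7.15],[0,0,0,0,7.15],[0,0,0,0,7.15],[0,0,0,0,7.15],[0,0,0,0,7.15],[0,0,0,0,7.15],[0,0,0,0,7.15],[0,0,0,0,7.15]], "force": 40}}

```text
t: 0.97
tcp_pos: [0.2409, 0.6036, 0.2079]
tcp_rot: [0.0, 0.638, 0.77, -0.0]
contact_force: [0.4, 0.6, 0.6]
grip_width: -0.0
grasp_force: 0.0
```

```bash
cat > g.py <<'E'
from h import *
from scipy.spatial.transform import Rotation as R
import sys
P=[.6023,.0864,np.radians(99.8)]
def go(x,y,z):
    o=r.get_obs(); T=R.from_quat(np.array(o["tcp_rot"])[[1,2,3,0]]).as_matrix()
    c,s=np.cos(P[2]),np.sin(P[2]); x,y=x/1e3,y/1e3
    U=np.array([[c,s,0],[-s,c,0],[0,0,1]])
    g=np.array([P[0]+c*x-s*y,P[1]+s*x+c*y,z/1e3])
    print("tool shift mm",((g-o["tcp_pos"])@T*1e3).round(1),"in UPS mm",(U@(o["tcp_pos"]-[P[0],P[1],0])*1e3).round(1),
     "turn deg",np.degrees(np.arctan2(np.dot([c,s],T[:2,1]),np.dot([c,s],T[:2,0]))).round(2),"F ups",(U@o["contact_force"]).round(1),"t",o["t"],"w",round(o["grip_width"],4),"tilt",T[:2,2].round(4))
if __name__=="__main__": go(*map(float,sys.argv[1:4]))
E
python3 g.py -108 0 200
```

```text
tool shift mm [-683.2  257.5    8. ] in UPS mm [571.2 268.  207.9] turn deg 0.89 F ups [ 0.5 -0.5  0.6] t 0.9667 w -0.0 tilt [-0.     -0.0002]
```

>>> {"op": "drive_tool", "data": {"targets": [[0,-0.038,0.0143,0,0.9],[0,-0.038,0.0143,0,0],[0,-0.038,0.0143,0,0],[0,-0.038,0.0143,0,0],[0,-0.038,0.0143,0,0],[0,-0.038,0.0143,0,0],[0,-0.038,0.0143,0,0],[0,-0.038,0.0143,0,0]]}}

```text
t: 1.63
tcp_pos: [0.4083, 0.323, 0.2082]
tcp_rot: [-0.0, 0.642, 0.767, 0.0]
contact_force: [1.0, 0.2, 0.4]
grip_width: -0.0003
grasp_force: 0.0
```

>>> {"op": "drive_tool", "data": {"targets": [[0,-0.038,0.0143,0,0],[0,-0.038,0.0143,0,0],[0,-0.038,0.0143,0,0],[0,-0.038,0.0143,0,0],[0,-0.038,0.0143,0,0],[0,-0.038,0.0143,0,0],[0,-0.03,0.011,0,0],[0,0,0,0,0]]}}

```text
t: 2.3
tcp_pos: [0.5509, 0.0802, 0.2085]
tcp_rot: [0.002, 0.645, 0.764, -0.0]
contact_force: [-1.0, -0.1, -0.2]
grip_width: -0.0
grasp_force: 0.0
```

```bash
python3 g.py -108 0 110
```

```text
tool shift mm [-110.2   51.9   98.9] in UPS mm [  2.6  51.7 208.5] turn deg -0.18 F ups [ 0.   1.  -0.2] t 2.3 w -0.0 tilt [ 0.002  -0.0026]
```

>>> {"op": "drive_tool", "data": {"targets": [[0,-0.0275,0.013,0,0],[0,-0.0275,0.013,0,0],[0,-0.0275,0.013,0,0],[0,-0.0275,0.013,0,0],[0,0,0,0.026,0],[0,0,0,0.026,0],[0,0,0,0.026,0],[0,0,0,0,0]]}}

```text
t: 2.97
tcp_pos: [0.6158, -0.011, 0.125]
tcp_rot: [-0.003, 0.642, 0.767, -0.003]
contact_force: [-0.2, 0.3, -1.1]
grip_width: -0.0
grasp_force: 0.0
```

```bash
python3 g.py -108 0 110; python3 - <<'E'
from h import *
I=[]
for n,(u,v) in(("top",(310,180)),("scene",(290,245))):
    d=cam(n); x=d["pixels"][v-50:v+50,u-50:u+50]; I.append(cv2.resize(x,None,fx=4,fy=4,interpolation=cv2.INTER_CUBIC))
cv2.imwrite("pics/chk.png",np.clip(np.hstack(I).astype(float)*1.5,0,255)[:,:,::-1])
E
```

```text
tool shift mm [-9.8  3.3 15. ] in UPS mm [-98.2   3.2 125. ] turn deg 0.33 F ups [ 0.3  0.1 -1.1] t 2.9667 w -0.0 tilt [-0.0075 -0.0009][ WARN:0@2.854] global loadsave.cpp:1063 imwrite_ Unsupported depth image for selected encoder is fallbacked to CV_8U.
```

View pics/chk.png

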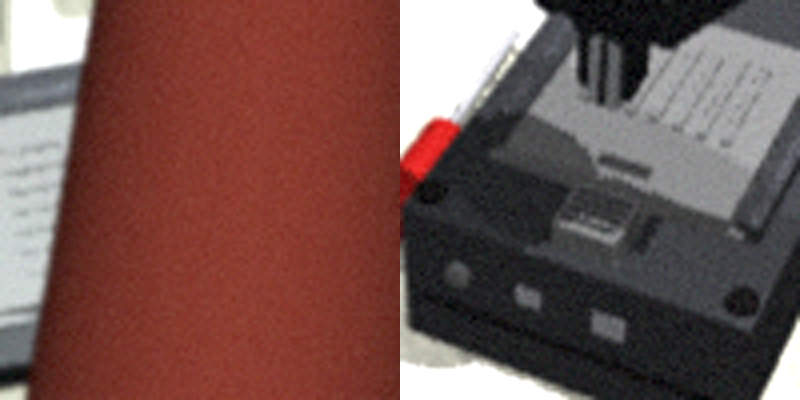

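The top view is blocked by the arm. The scene view shows the shut fingers at crop (607,100) above the cover, with the pad at (600,210). I'll shift them over the pad and let them settle.

>>> {"op": "drive_tool", "data": {"targets": [[0,-0.004,0.001,0,0],[0,-0.003,0.001,0,0.3],[0,0,0,0,0],[0,0,0,0,0],[0,0,0,0,0],[0,0,0,0,0],[0,0,0,0,0],[0,0,0,0,0]]}}

```text
t: 3.73
tcp_pos: [0.6221, -0.0176, 0.1301]
tcp_rot: [-0.0, 0.644, 0.765, 0.0]
contact_force: [0.3, -0.0, -0.7]
grip_width: 0.0003
grasp_force: 0.0
```

```bash
python3 g.py -108 0 100; python3 - <<'E'
from h import *
d=cam("scene"); o=r.get_obs(); u=proj(d,[o["tcp_pos"],[.6214,-.0234,.094]]);print(u)
x=d["pixels"][190:290,240:340]; x=cv2.resize(x,None,fx=5,fy=5,interpolation=cv2.INTER_CUBIC)
x=np.clip(x*1.5,0,255).astype(np.uint8)[:,:,::-1].copy()
for a in u: cv2.circle(x,tuple(int(v) for v in ((a-[240,190]+.5)*5)),4,(0,0,255),1)
cv2.imwrite("pics/chk2.png",x)
E
```

```text
tool shift mm [-2.2 -1.8 30.1] in UPS mm [-105.8   -1.8  130.1] turn deg 0.05 F ups [-0.1 -0.3 -0.7] t 3.7333 w 0.0003 tilt [0. 0.]
[[292.04582167 230.66136328]
 [289.22624032 247.00188148]]
```

View pics/chk2.png

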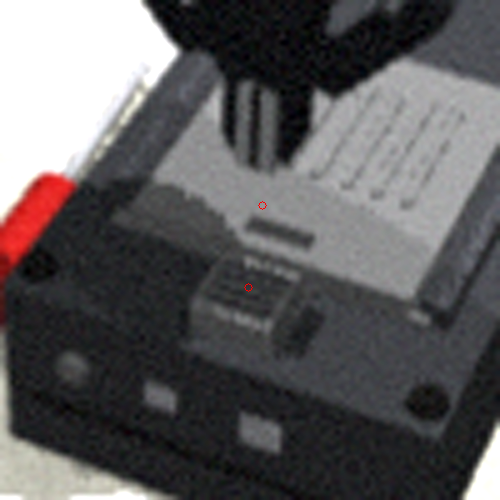

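The pad prediction fits the picture, but the tips show about 7 px higher than the TCP prediction. I'll go lower and check again before touching anything.

>>> {"op": "drive_tool", "data": {"targets": [[0,-0.004,-0.0018,0,0],[0,0,0,0.009,0],[0,0,0,0.009,0],[0,0,0,0.009,0],[0,0,0,0,0],[0,0,0,0,0],[0,0,0,0,0],[0,0,0,0,0]]}}

```text
t: 4.45
tcp_pos: [0.6213, -0.022, 0.1033]
tcp_rot: [0.0, 0.644, 0.765, 0.0]
contact_force: [-0.3, 0.5, 0.6]
grip_width: 0.0001
grasp_force: 0.0
```

```bash
python3 g.py -108 0 96; python3 - <<'E'
from h import *
d=cam("scene"); o=r.get_obs(); t=o["tcp_pos"]; c,s=np.cos(np.radians(99.8)),np.sin(np.radians(99.8))
W=lambda x,y,z: t+[c*x-s*y,s*x+c*y,z]
pts=[W(-.011,y,0) for y in(-.0145,.0145)]+[W(.011,y,0) for y in(-.0145,.0145)]+[W(x,y,.073) for x,y in((-.038,-.0425),(-.038,.0425),(.038,-.0425))]
u=proj(d,pts+[[.6214,-.0234,.094]])
x=d["pixels"][170:290,230:350]; x=cv2.resize(x,None,fx=5,fy=5,interpolation=cv2.INTER_CUBIC)
x=np.clip(x*2.2,0,255).astype(np.uint8)[:,:,::-1].copy()
for a in u: cv2.circle(x,tuple(int(v) for v in ((a-[230,170]+.5)*5)),4,(0,0,255),1)
cv2.imwrite("pics/chk3.png",x)
E
```

```text
tool shift mm [ 2.1 -0.2  7.3] in UPS mm [-110.1   -0.2  103.3] turn deg 0.04 F ups [0.5 0.2 0.6] t 4.45 w 0.0001 tilt [ 0.0005 -0.0001]
```

View pics/chk3.png

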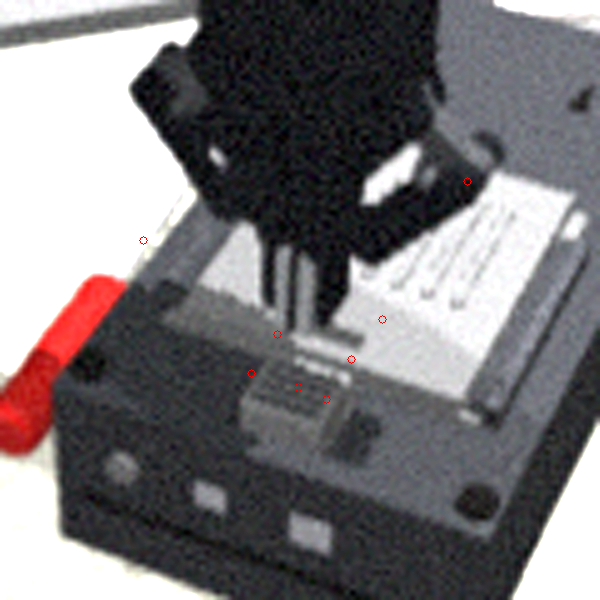

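>>> {"op": "drive_tool", "data": {"targets": [[0,0,0,0.002,0],[0,0,0,0.002,0],[0,0,0,0.002,0],[0,0,0,0.002,0],[0,0,0,0,0],[0,0,0,0,0],[0,0,0,0,0],[0,0,0,0,0]]}}

```text
t: 5.17
tcp_pos: [0.6211, -0.022, 0.0951]
tcp_rot: [0.0, 0.644, 0.765, 0.0]
contact_force: [0.2, 0.1, 0.3]
grip_width: 0.0003
grasp_force: 0.0
```

>>> {"op": "drive_tool", "data": {"targets": [[0,0,0,0.002,0],[0,0,0,0.002,0],[0,0,0,0,0],[0,0,0,0,0],[0,0,0,0,0],[0,0,0,0,0],[0,0,0,0,0],[0,0,0,0,0]]}}

```text
t: 5.83
tcp_pos: [0.621, -0.022, 0.0911]
tcp_rot: [0.0, 0.644, 0.765, 0.0]
contact_force: [0.7, -0.8, -1.3]
grip_width: -0.0002
grasp_force: 0.0
```

>>> {"op": "drive_tool", "data": {"targets": [[0,0,0,0.002,0],[0,0,0,0.001,0],[0,0,0,0,0],[0,0,0,0,0],[0,0,0,0,0],[0,0,0,0,0],[0,0,0,0,0],[0,0,0,0,0]]}}

```text
t: 6.5
tcp_pos: [0.621, -0.022, 0.088]
tcp_rot: [0.0, 0.644, 0.765, -0.0]
contact_force: [0.1, -0.9, -0.3]
grip_width: -0.0001
grasp_force: 0.0
```

```bash
python3 - <<'E'
from h import *
d=cam("scene"); o=r.get_obs(); print(o["tcp_pos"],o["contact_force"])
x=d["pixels"][190:290,240:360]; x=cv2.resize(x,None,fx=6,fy=6,interpolation=cv2.INTER_CUBIC)
x=(255*np.clip(x/255.,0,1)**.45).astype(np.uint8)[:,:,::-1].copy()
cv2.imwrite("pics/chk4.png",x)
E
```

```text
[ 0.6210246  -0.02200904  0.08806537] [ 0.12459363 -0.05306227 -0.57560357]
```

View pics/chk4.png

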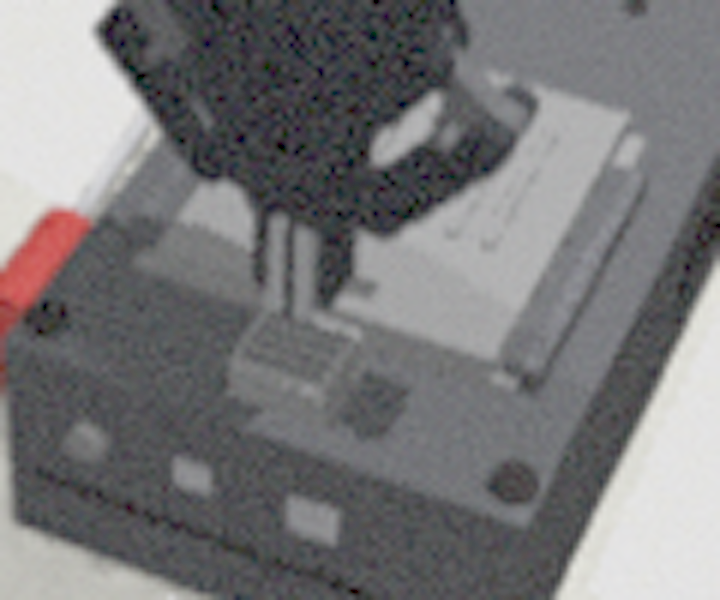

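The fingers' lower end, at (295,312), is still above the pad and nothing has been touched, so the visible tips are higher than the TCP figure. I'll move back 3 mm and keep descending on force.

>>> {"op": "drive_tool", "data": {"targets": [[0,-0.003,0,0,0],[0,0,0,0.002,0],[0,0,0,0.002,0],[0,0,0,0,0],[0,0,0,0,0],[0,0,0,0,0],[0,0,0,0,0],[0,0,0,0,0]]}}

```text
t: 7.22
tcp_pos: [0.6216, -0.0249, 0.0841]
tcp_rot: [0.0, 0.644, 0.765, 0.0]
contact_force: [0.6, 0.2, -0.3]
grip_width: -0.0003
grasp_force: 0.0
```

>>> {"op": "drive_tool", "data": {"targets": [[0,0,0,0.001,0],[0,0,0,0.001,0],[0,0,0,0.001,0],[0,0,0,0,0],[0,0,0,0,0],[0,0,0,0,0],[0,0,0,0,0],[0,0,0,0,0]]}}

```text
t: 7.88
tcp_pos: [0.6216, -0.025, 0.0811]
tcp_rot: [0.0, 0.644, 0.765, 0.0]
contact_force: [-0.1, -0.9, -0.4]
grip_width: 0.0002
grasp_force: 0.0
```

>>> {"op": "drive_tool", "data": {"targets": [[0,0,0,0.001,0],[0,0,0,0.001,0],[0,0,0,0.001,0],[0,0,0,0,0],[0,0,0,0,0],[0,0,0,0,0],[0,0,0,0,0],[0,0,0,0,0]]}}

```text
t: 8.55
tcp_pos: [0.6215, -0.025, 0.0781]
tcp_rot: [0.0, 0.644, 0.765, 0.0]
contact_force: [0.2, -0.9, 0.2]
grip_width: 0.0003
grasp_force: 0.0
```

>>> {"op": "drive_tool", "data": {"targets": [[0,0,0,0.001,0],[0,0,0,0.001,0],[0,0,0,0,0],[0,0,0,0,0],[0,0,0,0,0],[0,0,0,0,0],[0,0,0,0,0],[0,0,0,0,0]]}}

```text
t: 9.22
tcp_pos: [0.6215, -0.025, 0.0761]
tcp_rot: [0.0, 0.644, 0.765, 0.0]
contact_force: [0.0, -0.0, 0.2]
grip_width: -0.0002
grasp_force: 0.0
```

>>> {"op": "drive_tool", "data": {"targets": [[0,0,0,0.001,0],[0,0,0,0.001,0],[0,0,0,0,0],[0,0,0,0,0],[0,0,0,0,0],[0,0,0,0,0],[0,0,0,0,0],[0,0,0,0,0]]}}

```text
t: 9.88
tcp_pos: [0.6215, -0.0249, 0.074]
tcp_rot: [0.0, 0.644, 0.765, 0.0]
contact_force: [0.1, -0.2, -0.6]
grip_width: -0.0006
grasp_force: 0.0
```

>>> {"op": "drive_tool", "data": {"targets": [[0,0,0,0.001,0],[0,0,0,0.001,0],[0,0,0,0,0],[0,0,0,0,0],[0,0,0,0,0],[0,0,0,0,0],[0,0,0,0,0],[0,0,0,0,0]]}}

```text
t: 10.55
tcp_pos: [0.6216, -0.0249, 0.0721]
tcp_rot: [0.0, 0.644, 0.765, 0.0]
contact_force: [0.0, 0.5, 1.0]
grip_width: -0.0
grasp_force: 0.0
```

```bash
python3 - <<'E'
from h import *
d=cam("scene"); o=r.get_obs(); print(o["tcp_pos"],o["contact_force"])
x=d["pixels"][200:280,250:350]; x=cv2.resize(x,None,fx=7,fy=7,interpolation=cv2.INTER_CUBIC)
x=(255*np.clip(x/255.,0,1)**.45).astype(np.uint8)[:,:,::-1].copy()
cv2.imwrite("pics/chk5.png",x)
E
```

```text
[ 0.62150656 -0.02494988  0.07202947] [-0.15426384  0.38470243  0.21164829]
```

View pics/chk5.png

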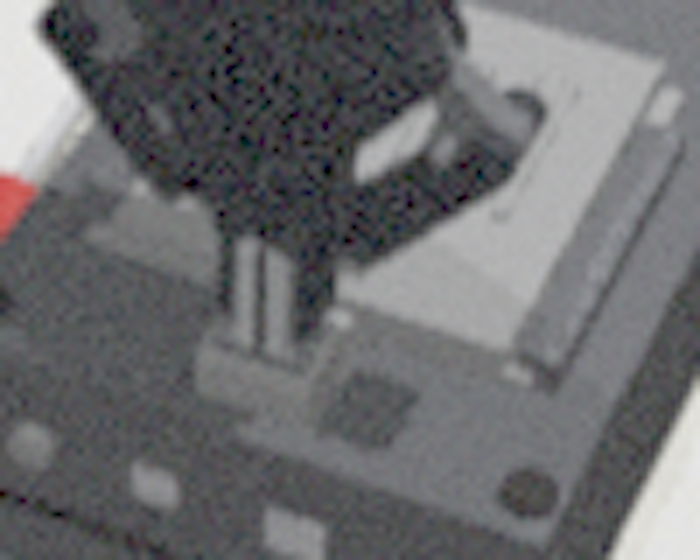

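The fingers stand just above the pad, with their lower end at (265,355), the pad's near edge at about (255,368) and clear of the cover. I'll go on down by force.

>>> {"op": "drive_tool", "data": {"targets": [[0,0,0,0.001,0],[0,0,0,0.001,0],[0,0,0,0,0],[0,0,0,0,0],[0,0,0,0,0],[0,0,0,0,0],[0,0,0,0,0],[0,0,0,0,0]]}}

```text
t: 11.27
tcp_pos: [0.6217, -0.025, 0.0701]
tcp_rot: [0.0, 0.644, 0.765, 0.0]
contact_force: [-0.6, 0.6, 2.6]
grip_width: 0.0004
grasp_force: 1.7
```

>>> {"op": "drive_tool", "data": {"targets": [[0,0,0,0.001,0],[0,0,0,0.001,0],[0,0,0,0,0],[0,0,0,0,0],[0,0,0,0,0],[0,0,0,0,0],[0,0,0,0,0],[0,0,0,0,0]]}}

```text
t: 11.93
tcp_pos: [0.6216, -0.025, 0.0681]
tcp_rot: [0.0, 0.644, 0.765, 0.0]
contact_force: [0.2, 0.4, 6.1]
grip_width: 0.0002
grasp_force: 2.5
```

Contact is at TCP z ≈ 0.071, so the tips sit about 23 mm above the reported TCP. I'll press the tab home.

>>> {"op": "drive_tool", "data": {"targets": [[0,0,0,0.001,0],[0,0,0,0.001,0],[0,0,0,0.001,0],[0,0,0,0,0],[0,0,0,0,0],[0,0,0,0,0],[0,0,0,0,0],[0,0,0,0,0]]}}

```text
t: 12.6
tcp_pos: [0.6217, -0.025, 0.0653]
tcp_rot: [0.0, 0.644, 0.765, 0.0]
contact_force: [-1.2, 0.1, 6.3]
grip_width: 0.0001
grasp_force: 3.5
```

>>> {"op": "drive_tool", "data": {"targets": [[0,0,0,0.001,0],[0,0,0,0.0005,0],[0,0,0,0,0],[0,0,0,0,0],[0,0,0,0,0],[0,0,0,0,0],[0,0,0,0,0],[0,0,0,0,0]]}}

```text
t: 13.27
tcp_pos: [0.6217, -0.025, 0.0639]
tcp_rot: [0.0, 0.644, 0.765, 0.0]
contact_force: [-0.5, 0.1, 8.2]
grip_width: -0.0003
grasp_force: 4.1
```

>>> {"op": "drive_tool", "data": {"targets": [[0,0,0,0.0005,0],[0,0,0,0.0005,0],[0,0,0,0,0],[0,0,0,0,0],[0,0,0,0,0],[0,0,0,0,0],[0,0,0,0,0],[0,0,0,0,0]]}}

```text
t: 13.93
tcp_pos: [0.6217, -0.025, 0.0631]
tcp_rot: [0.0, 0.644, 0.765, 0.0]
contact_force: [-0.7, 0.0, 9.4]
grip_width: 0.0004
grasp_force: 4.7
```

```bash
python3 g.py -84 0 63
```

```text
tool shift mm [29.1 -0.2  0.1] in UPS mm [-113.1   -0.2   63.1] turn deg 0.03 F ups [0.2 0.7 9.4] t 13.9333 w 0.0004 tilt [0.0005 0.0002]
```

>>> {"op": "drive_tool", "data": {"targets": [[0,0.003,0,0,0],[0,0.003,0,0,0],[0,0.003,0,0,0],[0,0.002,0,0,0],[0,0.002,0,0,0],[0,0.001,0,0,0],[0,0,0,0,0],[0,0,0,0,0]]}}

```text
t: 14.6
tcp_pos: [0.62, -0.0133, 0.0634]
tcp_rot: [0.001, 0.644, 0.765, -0.0]
contact_force: [0.9, -5.7, 8.5]
grip_width: -0.0
grasp_force: 4.3
```

```bash
python3 g.py -84 0 63
```

```text
tool shift mm [17.3 -0.5  0.3] in UPS mm [-101.3   -0.4   63.4] turn deg -0.05 F ups [-5.7  0.   8.5] t 14.6 w -0.0 tilt [ 0.002  -0.0021]
```

>>> {"op": "drive_tool", "data": {"targets": [[0,0.002,0,0,0],[0,0.002,0,0,0],[0,0.001,0,0,0],[0,0.001,0,0,0],[0,0,0,0,0],[0,0,0,0,0],[0,0,0,0,0],[0,0,0,0,0]]}}

```text
t: 15.27
tcp_pos: [0.619, -0.0076, 0.0634]
tcp_rot: [0.002, 0.645, 0.765, -0.0]
contact_force: [1.2, -5.4, 8.6]
grip_width: -0.0
grasp_force: 4.3
```

```bash
python3 g.py -84 0 63
```

```text
tool shift mm [11.5 -0.5  0.4] in UPS mm [-95.5  -0.5  63.4] turn deg -0.06 F ups [-5.5 -0.2  8.6] t 15.2667 w -0.0 tilt [ 0.0021 -0.0023]
```

>>> {"op": "drive_tool", "data": {"targets": [[0,0.002,0,0,0],[0,0.002,0,0,0],[0,0.002,0,0,0],[0,0,0,0,0],[0,0,0,0,0],[0,0,0,0,0],[0,0,0,0,0],[0,0,0,0,0]]}}

```text
t: 15.93
tcp_pos: [0.6179, -0.0014, 0.0633]
tcp_rot: [0.001, 0.644, 0.765, -0.0]
contact_force: [1.0, -6.0, 9.1]
grip_width: 0.0004
grasp_force: 4.2
```

```bash
python3 g.py -84 0 63; python3 - <<'E'
from h import *
d=cam("scene"); x=d["pixels"][200:280,250:350]; x=cv2.resize(x,None,fx=7,fy=7,interpolation=cv2.INTER_CUBIC)
x=(255*np.clip(x/255.,0,1)**.45).astype(np.uint8)[:,:,::-1].copy()
o=cv2.imread("pics/scene0.png")[:,:,::-1]
# cover's front-edge region shift: difference centroid along deck line, printed not viewed
g=lambda im:cv2.GaussianBlur(cv2.cvtColor(np.ascontiguousarray(im),cv2.COLOR_RGB2GRAY),(3,3),0).astype(int)
c,s=np.cos(np.radians(99.8)),np.sin(np.radians(99.8))
for X in range(15,65,4):
    u=proj(d,[[.6023+c*X/1e3-s*Y/1e3,.0864+s*X/1e3+c*Y/1e3,.096] for Y in(-45,-35,-25,-40)]).round().astype(int)
    print(X,[int(g(o)[v,w]) for w,v in u],[int(g(d["pixels"])[v,w]) for w,v in u])
E
```

```text
tool shift mm [ 5.2 -0.5  0.3] in UPS mm [-89.2  -0.5  63.3] turn deg -0.05 F ups [-6.1  0.   9.1] t 15.9333 w 0.0004 tilt [ 0.002 -0.002]
15 [95, 94, 95, 97] [114, 47, 47, 105]
19 [96, 96, 96, 97] [115, 89, 56, 106]
23 [97, 97, 97, 96] [114, 108, 86, 109]
27 [97, 95, 96, 97] [114, 110, 103, 106]
31 [69, 77, 84, 83] [114, 113, 111, 113]
35 [48, 57, 49, 57] [114, 114, 114, 115]
39 [44, 45, 46, 45] [114, 113, 115, 115]
43 [45, 45, 43, 46] [111, 114, 109, 109]
47 [45, 45, 44, 45] [92, 105, 85, 83]
51 [44, 44, 44, 45] [64, 59, 63, 63]
55 [45, 45, 45, 45] [55, 54, 54, 54]
59 [45, 45, 46, 45] [55, 53, 55, 55]
63 [44, 43, 46, 44] [54, 54, 55, 55]
```

The tab is freed: the cover's front edge has gone from x ≈ 32 to 48.5. I'll raise the tips to clear the tooth and push on.

>>> {"op": "drive_tool", "data": {"targets": [[0,0,0,-0.0015,0],[0,0,0,-0.0015,0],[0,0.002,0,-0.0005,0],[0,0.003,0,0,0],[0,0.004,0,0,0],[0,0.004,0,0,0],[0,0.004,0,0,0],[0,0.004,0,0,0]]}}

```text
t: 16.65
tcp_pos: [0.613, 0.0222, 0.0656]
tcp_rot: [-0.0, 0.644, 0.765, -0.0]
contact_force: [0.7, -0.9, 0.2]
grip_width: -0.0001
grasp_force: 0.6
```

>>> {"op": "drive_tool", "data": {"targets": [[0,0.004,0,0,0],[0,0.004,0,0,0],[0,0.004,0,0,0],[0,0.004,0,0,0],[0,0.004,0,0,0],[0,0.004,0,0,0],[0,0.003,0,0,0],[0,0.003,0,0,0]]}}

```text
t: 17.32
tcp_pos: [0.6083, 0.0513, 0.066]
tcp_rot: [-0.0, 0.644, 0.765, -0.0]
contact_force: [-0.3, -0.6, -0.2]
grip_width: -0.0
grasp_force: 0.3
```

```bash
python3 g.py 10 0 67
```

```text
tool shift mm [45.6  0.1 -1. ] in UPS mm [-35.6   0.1  66. ] turn deg 0.04 F ups [-0.5  0.4 -0.2] t 17.3167 w -0.0 tilt [-0.0001 -0.    ]
```

```bash
cat > e.py <<'E'
from g import *
d=cam("scene"); im=cv2.GaussianBlur(cv2.cvtColor(d["pixels"],cv2.COLOR_RGB2GRAY),(3,3),0).astype(np.float32)
c,s=np.cos(P[2]),np.sin(P[2])
def prof(Xs,Y,z=.096):
    u=proj(d,[[P[0]+c*X/1e3-s*Y/1e3,P[1]+s*X/1e3+c*Y/1e3,z] for X in Xs]).astype(np.float32)
    return cv2.remap(im,u[:,0].copy(),u[:,1].copy(),cv2.INTER_LINEAR)[:,0]
a,b=map(int,sys.argv[1:3])
Xs=np.arange(a,b,3.)
print(Xs.astype(int))
for Y in map(float,sys.argv[3:]): print(Y,prof(Xs,Y).astype(int))
go(10,0,67)
E
python3 e.py 40 160 -45 -35 0 20 40
```

```text
[ 40  43  46  49  52  55  58  61  64  67  70  73  76  79  82  85  88  91
  94  97 100 103 106 109 112 115 118 121 124 127 130 133 136 139 142 145
 148 151 154 157]
-45.0 [110 110 110 110 110 110 110 110 109 110 111 111 111 111 110 109 109 110
 111 105  91  73  58  53  51  50  51  52  52  51  50  50  53  61  75  91
 103 112 118 115]
-35.0 [ 79  65  50  39  37  41  40  43  46  53  54  53  48  54  71  93 106 110
 110 106  88  69  56  51  52  52  52  52  51  51  50  50  53  62  77  94
 103 105 105 106]
0.0 [101 100  97  90  78  65  52  45  36  30  24  17  10   8   9  12  14  16
  19  23  22  18  15  21  30  41  49  52  52  51  51  50  53  71 103 140
 170 183 190 192]
20.0 [12 12 10  9  9 10 10  9  8  8  8 11 11  9  8 10 10  9  8  9  9  8  8 10
 11 10 10 10 12 11  9  9 10 10  8  8  9 13 18 35]
40.0 [10 10 10  9  9  8  9 10 10 10  9  9 10 12 10  7  6  8 10 11 10 10 12 12
 11 11 10  9  9 10 12 14 13 11 11 11 10 10 10 11]
tool shift mm [44.9  0.  -1. ] in UPS mm [-34.9  -0.   66. ] turn deg 0.08 F ups [ 0.8  0.3 -0.2] t 17.3667 w -0.0003 tilt [-0.      0.0004]
```

>>> {"op": "drive_tool", "data": {"targets": [[0,0.004,0,0,0],[0,0.004,0,0,0],[0,0.004,0,0,0],[0,0.004,0,0,0],[0,0.004,0,0,0],[0,0.004,0,0,0],[0,0.003,0,0,0],[0,0.002,0,0,0]]}}

```text
t: 18.03
tcp_pos: [0.6034, 0.0801, 0.0661]
tcp_rot: [-0.0, 0.644, 0.765, 0.0]
contact_force: [-0.2, -0.6, 0.4]
grip_width: 0.0001
grasp_force: 0.5
```

>>> {"op": "drive_tool", "data": {"targets": [[0,0.003,0,0,0],[0,0.003,0,0,0],[0,0.003,0,0,0],[0,0.003,0,0,0],[0,0.002,0,0,0],[0,0.001,0,0,0],[0,0,0,0,0],[0,0,0,0,0]]}}

```text
t: 18.7
tcp_pos: [0.6007, 0.0945, 0.0659]
tcp_rot: [-0.0, 0.644, 0.765, -0.0]
contact_force: [-0.1, -0.7, 0.3]
grip_width: 0.0002
grasp_force: 0.0
```

```bash
python3 e.py 120 170 -50 -40 -30 -10 -15
```

```text
[120 123 126 129 132 135 138 141 144 147 150 153 156 159 162 165 168]
-50.0 [108 109 109 109 110 109 109 110 112 117 121 124 125 124 121 114 124]
-40.0 [102 103 105 109 109 109 109 107 105 103 102 101 100 102 115 135 161]
-30.0 [ 43  52  52  43  34  37  58  86 103 108 106 106 113 129 154 174 187]
-10.0 [ 31  28  27  28  32  41  51  61  81 110 140 164 179 188 190 189 189]
-15.0 [ 25  25  28  35  44  54  66  82  95 103 119 142 168 181 186 187 187]
tool shift mm [ 1.8  0.2 -1.1] in UPS mm [ 8.2  0.2 65.9] turn deg 0.04 F ups [ 0.2 -0.1  0.3] t 18.75 w 0.0001 tilt [-0.0002  0.0001]
```

>>> {"op": "drive_tool", "data": {"targets": [[0,0.002,0,0,0],[0,0.002,0,0,0],[0,0.002,0,0,0],[0,0.002,0,0,0],[0,0.0015,0,0,0],[0,0.001,0,0,0],[0,0,0,0,0],[0,0,0,0,0]]}}

```text
t: 19.42
tcp_pos: [0.599, 0.1048, 0.0661]
tcp_rot: [-0.0, 0.644, 0.765, 0.0]
contact_force: [-0.1, -0.0, 0.4]
grip_width: -0.0002
grasp_force: 0.0
```

>>> {"op": "drive_tool", "data": {"targets": [[0,-0.004,0,0,0],[0,-0.006,0,0,0],[0,0,0,0,0],[0,0,0,-0.01,0],[0,0,0,-0.02,0],[0,0,0,-0.03,0],[0,0,0,-0.03,0],[0,0,0,-0.03,0]]}}

```text
t: 20.08
tcp_pos: [0.6006, 0.0945, 0.1881]
tcp_rot: [0.0, 0.644, 0.765, 0.0]
contact_force: [0.2, -0.5, 0.1]
grip_width: 0.0002
grasp_force: 0.0
```

>>> {"op": "drive_tool", "data": {"targets": [[0,0.03,-0.03,0,0],[0,0.03,-0.03,0,0],[0,0.03,-0.03,0,0],[0,0.03,-0.03,0,0],[0,0.03,-0.03,0,0],[0,0.03,-0.03,0,0],[0,0.03,-0.03,0,0],[0,0.03,0,0,0]]}}

```text
t: 20.75
tcp_pos: [0.3525, 0.2929, 0.1871]
tcp_rot: [-0.001, 0.643, 0.766, 0.0]
contact_force: [1.7, 0.8, 0.7]
grip_width: 0.0001
grasp_force: 0.0
```

```bash
python3 - <<'E'
from g import *
d=cam("top"); e=cam("scene"); go(0,0,200)
c,s=np.cos(P[2]),np.sin(P[2]); W=lambda x,y,z:[P[0]+(c*x-s*y)/1e3,P[1]+(s*x+c*y)/1e3,z/1e3]
pts=[W(x,y,84) for x,y in((26,-53),(26,53),(160,-85),(160,85))]
def crop(d,x0,y0,w,h,f):
    x=cv2.resize(d["pixels"][y0:y0+h,x0:x0+w],None,fx=f,fy=f,interpolation=cv2.INTER_CUBIC)
    x=(255*(x/255.)**.6).astype(np.uint8)[:,:,::-1].copy()
    for a in proj(d,pts): cv2.circle(x,tuple(int(v) for v in (a-[x0,y0]+.5)*f),3,(0,0,255),1)
    return x
A=crop(d,180,125,160,120,3); B=crop(e,235,150,160,120,0+3) if 0 else crop(e,240,155,106,120,3)
cv2.imwrite("pics/fin.png",np.hstack([A,B]))
E
```

```text
tool shift mm [-250.9  206.3  -13.3] in UPS mm [249.3 208.2 187.1] turn deg 0.44 F ups [-0.3  0.3 -0.3] t 20.85 w -0.0002 tilt [0.0007 0.0024]
```

View pics/fin.png

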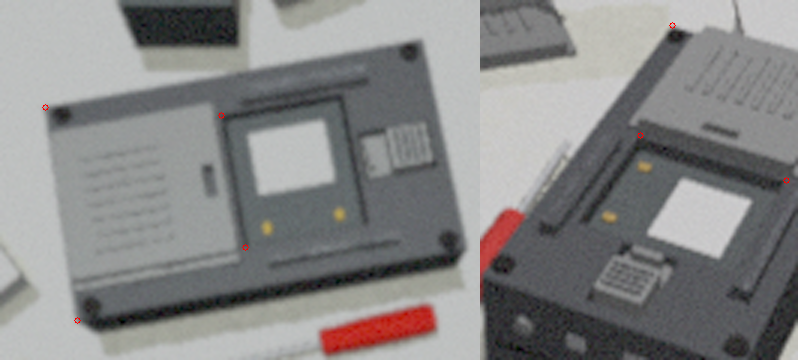

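The last picture shows the bay fully open. The cover's rear edge, at (213,105)-(240,262), is about 4 mm past the bay edge. The cover lies flat and inside the casing outline, the bystanders look unmoved and the arm is clear.

```bash
python3 -c "
from bench import r
print(r.finish_job())"
```

```text
the job is handed in; nothing more can be done
None
```

I pressed the tab in and pushed the freed cover off its seat. It lies flat on the plain deck, about 4 mm past the fully open bay; no bystander was touched, and I handed the job in at about 21 s.

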